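# Load the slide scanner and close its door

### The arm

A 6-joint arm with a two-finger parallel gripper is mounted at the origin on the work surface. World frame = base frame: x ahead of the robot, y to its left, z up, the work surface at z = 0. Lengths are in mm, angles in rad, forces in N, time in s.
With the tool pointing down it reaches from about 350 to 975 mm from the base axis. Payload 17.4 kg.
Tool frame: the origin (TCP) lies between the finger pads; the fingertips stand 11 mm ahead of it and the grasp point (between the pads) lies 8 mm behind it (r.tip_extent is the distance from the TCP to the fingertips, in mm); z points along the fingers, y is the direction in which the jaws open and shut (so a half turn about z gives the same grasp; the last joint's range is limited). The gripper opens to 85 mm and grips with 20 to 120 N. Pads are 22 mm wide; open, the fingers measure 114 mm over their backs; the gripper's body (76 mm by 85 mm) begins 54 mm behind the grasp point. The pads swing forward as they close: fully open they stand 13 mm farther back than shut.
Start: joints at [-1.159, 0.116, 1.442, -0, 1.584, -0.038], TCP at [293.472, -607.871, 242.303] pointing down, gripper open.
Joint ranges: [-2.83, 2.83], [-0.83, 2.19], [0.07, 2.5], [-1.14, 4.28], [0.01, 3], [-2.97, 2.97]. Speed limits (rad/s): [1.89, 1.89, 2.22, 3.14, 3.14, 3.14].

### API

Orientations are given as a 3x3 rotation matrix whose columns are the frame's x, y, z axes.
In Python, from plant import r gives the robot as it stands. The module is installed in compiled form; this text tells all that it offers.
- The arm moves only by the shell command python3 -m crank 'ROWS'. ROWS is a JSON object of lists of equal length, an entry for each row: "claw": the closure, from 0 (fully open) to 1 (shut); "delta_pos": the shift along the world's x, y, z each as a share of 25 mm, from -1 to 1, a list of three; "turn": the turn about the world's z as a share of 90 degrees, from -1 to 1. In form: {"claw": [claw, ...], "delta_pos": [[tx, ty, tz], ...], "turn": [turn, ...]}. A call has 1 to 20 rows; each row shifts and turns the commanded pose from where the row before left it; what a row does not reach is not made up. A row lasts 1/8 s, in which the tool goes at most 62.5 mm and 10.7 degrees, less where a joint would pass 70% of its speed; a pose out of reach is approached as far as the arm can. A call with a number of a shift or a turn outside -1 to 1 is refused whole. A call with a gripper value outside its range is refused whole. The fingers move at their own pace and stop on an object; the grip force is fixed at half the most. Time passes only in rows, so rows that do not move let the fingers close. It gives the time, the measured TCP pose, the force and the opening at its end, in the units of the state.
- r.get_state(): the state, without advancing time (a new reading comes with each control period).
- r.camera(name): name is "side" or "top" or "wrist"; returns a dict with "img" (480x640x3 uint8, red, green, blue), "depth" (480x640 float32, mm along the optical axis (not along the pixel's ray), 0 where there is no reading), "camera_matrix" (3x3 intrinsics, pixels), "R" (3x3) and "t" (3): a world point X has camera coordinates R X + t. Camera axes: x right, y down, z forward; pixel columns grow to the right and rows downward; lengths in mm; the calibration is good to about 2 mm. A picture is of the moment at which its call begins.
- r.job_done(): hands the job in, once; it reports no verdict.
Trained networks look in a picture, given as the dict that the camera call returned (one of the last four; its "shot" number tells which), for a name from the list of things; names that differ only in an ending like _2 or _b are one class to them, and where a whole thing is asked for, a point or a joint stands for the part that bears it (a point fixed in the world has none). Each returns a list of dicts, best first, with "score" (0 to 1); they miss things now and then, are a little off and sometimes report something else, mostly with a low value. They report only what shows in the picture. A call takes as long as a camera call.
- r.look_for(label, picture): "xyz" ([x, y, z] in mm, in the coordinates of the camera as it stood for that picture, good to about 4 mm: the middle of the surface that is visible of it).
The state is a dict: "clock": time; "joints": joint angles; "qvel": joint speeds; "joint_torque": joint torques, N m; "eef_pos": TCP position; "tcp_rot": TCP orientation; "ft_force": force on the tool from outside, world axes, zero at the start; "torque": the same for the moment, N m; "finger_gap": opening from 0.0 (shut) to 1.0 (fully open).
Only numpy, scipy, OpenCV 4.12 (cv2) and the standard library are available. Lean on these libraries where they do the work, as an engineer would, in place of code of your own. Each camera call takes 0.05 s, during which the arm holds its last target.

### The job

The two slide trays in the slide scanner's loading bay have been left sticking out. Push each tray fully home until its spring clip takes it, then swing the bay door shut, without slamming it, until it seats on its catch. Leave the other things on the bench and on the scanner where they are.

Things in the scene. Friction and masses are not known exactly. Their poses are not given: they have to be found in the camera images.
- scanner: Bench-top slide scanner, fixed: white loading deck 118 mm high (x 0 to 150, y -185 to 135 mm), clear window over the bay, 285 mm tower behind it. Origin: on the bench under the middle of the bay opening, in the plane of its front frame. +x points into the machine (the way trays are pushed), +y to the door's hinge side, z up. A sill 40 mm high sticks out in front to x = -45 mm; the ledges the trays run on are 5 mm higher.
- tray_h: Slide tray in the channel on the door's hinge side (y = +50 mm of the scanner): black plate 78 wide, 138 long, 8 mm thick, two glass slides on it; upright aluminium lip at the outer end, 64 wide, 6 thick, 34 mm tall from the plate's underside. 0.15 to 0.3 kg; slides along the scanner's x. Origin: middle of the lip's outer face at the plate's underside (45 mm above the bench). Starts 25 to 60 mm out.
- tray_l: The same kind of tray, same origin, in the channel on the door's catch side (y = -50 mm of the scanner). Starts 25 to 60 mm out, not the same as the other.
- home_h (a point): Where the origin of the hinge-side tray lies when it is fully home: 10 mm in front of the opening's frame. Axes as the scanner's, so the lip stays 10 mm outside the deck and can be pushed from above. A stop is there. Two spring balls, one at each side, are met 15 mm before home, take about 5 to 10 N to pass, and from 8 mm before home draw the tray in and hold it.
- home_l (a point): Where the origin of the catch-side tray lies when it is fully home: 10 mm in front of the opening's frame. Axes as the scanner's, so the lip stays 10 mm outside the deck and can be pushed from above. A stop is there. Two spring balls, one at each side, are met 15 mm before home, take about 5 to 10 N to pass, and from 8 mm before home draw the tray in and hold it.
- scan_door (a joint): Angle of the bay door, rad: 0 = shut and seated, grows as it opens; starts at 1.52 to 1.78. Grey dished cover 230 mm wide, 48 to 116 mm above the bench, stays where it is left. Shut, a home tray has 13 mm to spare behind it; a tray farther out blocks it. A spring ball in the jamb, met at 0.08 rad, takes 5 to 10 N at the push point to pass; from 0.04 rad it draws the door shut, short of that the door stays ajar.
- door_hinge (a point): Point on the door's upright hinge axis, x = -14, y = +112 mm of the scanner, 82 mm above the bench. Its axes turn with the door: the door runs from the hinge along -y to its free edge, +x points through the door from its outer to its inner face, z up; the door opens by a negative turn about z. Shut, the axes are the scanner's.
- door_push (a point): Point on the door's plain outer face, 160 mm from the hinge axis and 14.5 mm to its outer side, 82 mm above the bench, half way up the door. A pull lip, 12 mm proud, stands 216 to 222 mm from the hinge. Axes as the door's.
- cover_box: Small clear box of cover slips, 46 x 34 x 16 mm, lying on the scanner's deck (118 mm up), 100 to 120 mm behind the opening. Loose; leave it. Origin: centre of its underside.
- oil_bottle: Amber bottle, 30 mm across, 72 mm tall, loose on the bench beside the sill on the door's catch side, just outside the door's swing; leave it. Origin: centre of its underside.
- objective: Black microscope objective standing on its thread, 30 mm across, 50 mm tall; leave it. Origin: centre of its underside.
- petri_dish: Clear covered dish, 93 mm across, 16 mm tall; leave it. Origin: centre of its underside.
- slide_box: Closed slide box, 178 x 94 x 34 mm; leave it. Origin: centre of its underside.
- forceps: Steel forceps, 125 mm long, lying flat; leave it. Origin: its middle.
- lens_brush: Lens brush, 150 mm long, lying; leave it. Origin: its middle.

How it is judged:
By the outcome, as a careful person would: the job done as asked, in the order asked, and still so for the second after the job is handed in, with the robot touching nothing.
It also fails if it takes over 69 s, if anything falls off the work surface, if the arm or the gripper's body presses on something with over 40 N, if the wrist force passes 120 N, or if a joint passes its speed limit or range.

## Working session

There is one attempt and no reset: what is moved stays moved. The work goes in short steps, Python scripts to look and compute and a shell command to move; the robot and the scene stay as the last step left them, time stands still between calls to the robot, and variables do not carry over. Pictures are saved under pics/ and viewed, and the job is handed in when it is done.

```bash
mkdir -p pics; cat > h.py <<'E'
import numpy as np, cv2
from plant import r
def save(p,n): cv2.imwrite('pics/'+n,cv2.cvtColor(p['img'],cv2.COLOR_RGB2BGR))
def w(p,c): return np.array(p['R']).T@(np.array(c)-np.array(p['t']))
def px(p,u,v):
    K=p['camera_matrix'];d=p['depth'][v,u]
    return w(p,[(u-K[0][2])/K[0][0]*d,(v-K[1][2])/K[1][1]*d,d])
E
python3 - <<'E'
from h import *
for n in ['top','side']:
    p=r.camera(n);save(p,n+'1.png')
    for l in ['scanner','tray_h','tray_l','scan_door','oil_bottle','cover_box','objective','petri_dish','slide_box']:
        print(n,l,[(np.round(w(p,q['xyz'])),round(q['score'],2)) for q in r.look_for(l,p)[:3]])
print(r.get_state())
E
```

```text
top scanner [(array([546., 186., 247.]), 0.72)]
top tray_h [(array([ 489., -130.,  114.]), 0.75), (array([636.,  15.,  53.]), 0.69), (array([ 549., -328.,   40.]), 0.67)]
top tray_l [(array([ 489., -130.,  114.]), 0.75), (array([636.,  15.,  53.]), 0.69), (array([ 549., -328.,   40.]), 0.67)]
top scan_door [(array([ 488., -132.,  112.]), 0.69)]
top oil_bottle [(array([ 316., -422.,    3.]), 0.74), (array([744.,   3.,  45.]), 0.58)]
top cover_box [(array([549., 138., 133.]), 0.96)]
top objective [(array([ 551., -325.,   38.]), 0.72), (array([551., 184., 247.]), 0.56)]
top petri_dish [(array([ 428., -340.,   15.]), 0.89)]
top slide_box [(array([ 634., -468.,   31.]), 0.79), (array([637.,  14.,  57.]), 0.4)]
side scanner [(array([578., 241., 285.]), 0.76)]
side tray_h [(array([545., -25.,  51.]), 0.7), (array([645.,   1.,  50.]), 0.56)]
side tray_l [(array([545., -25.,  51.]), 0.7), (array([645.,   1.,  50.]), 0.56)]
side scan_door [(array([ 492., -125.,  119.]), 0.92)]
side oil_bottle [(array([755.,  16.,  43.]), 0.7)]
side cover_box [(array([550., 131., 131.]), 0.5)]
side objective [(
[... 267 characters left out ...]
833951e-05,
        1.58396782e+00, -3.78328240e-02]), 'qvel': array([ 0.000648  , -0.00057452, -0.00107394,  0.00046203, -0.00050106,
        0.00016897]), 'joint_torque': array([-4.23151650e-04, -7.31744385e+01, -6.32658362e+01, -1.76634312e-04,
        4.52876930e-04, -9.97218564e-06]), 'eef_pos': array([ 293.50620623, -607.8519546 ,  242.30456469]), 'tcp_rot': array([[ 9.00505957e-01,  4.34843670e-01,  6.00048649e-05],
       [ 4.34843671e-01, -9.00505959e-01, -1.00969981e-06],
       [ 5.35956769e-05,  2.70019765e-05, -9.99999998e-01]]), 'ft_force': array([ 0.00239836,  0.32505712, -0.37729926]), 'torque': array([-0.00419608,  0.00415616,  0.02279804]), 'finger_gap': 1.0004324931629305}
```

View pics/top1.png

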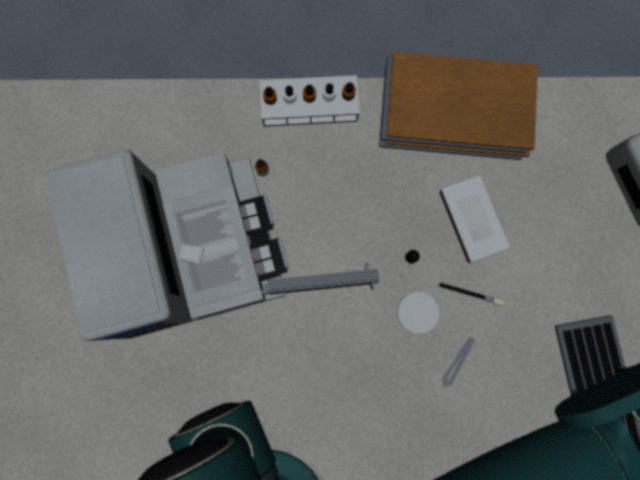

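View pics/side1.png

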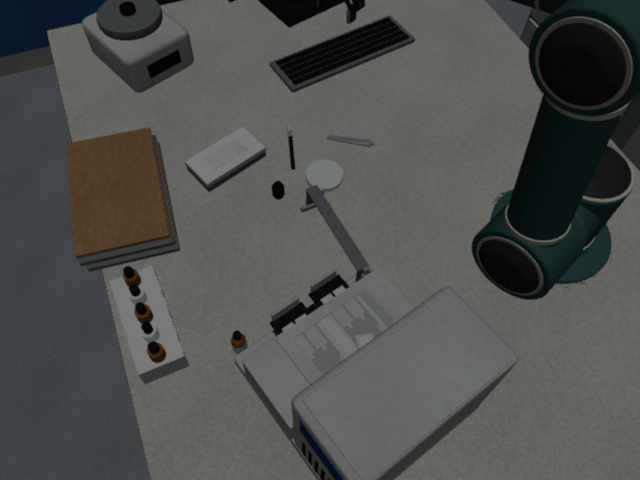

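```bash
python3 - <<'E'
from h import *
p=r.camera('top');save(p,'t2.png')
K=p['camera_matrix'];d=p['depth']
v,u=np.mgrid[:480,:640]
P=np.stack([(u-K[0][2])/K[0][0]*d,(v-K[1][2])/K[1][1]*d,d],-1).reshape(-1,3)
W=((P-p['t'])@np.array(p['R'])).reshape(480,640,3)
np.save('W.npy',W)
Z=W[...,2]
c=cv2.resize(p['img'][130:320,140:400],None,fx=3,fy=3,interpolation=cv2.INTER_CUBIC);cv2.imwrite('pics/crop2.png',cv2.cvtColor(c,cv2.COLOR_RGB2BGR))
zz=np.clip(Z[130:320,140:400]/150*255,0,255).astype(np.uint8);cv2.imwrite('pics/z2.png',cv2.resize(cv2.applyColorMap(zz,2),None,fx=3,fy=3,interpolation=0))
for lo,hi,n in [(112,124,'deck/door'),(70,90,'lip'),(35,50,'sill')]:
    m=((Z>lo)&(Z<hi)).astype(np.uint8); m[:,:140]=0;m[320:]=0;m[:, 400:]=0
    k,lab,st,ce=cv2.connectedComponentsWithStats(m)
    for i in range(1,k):
        if st[i,4]>25:
            pts=W[lab==i][:,:2].astype(np.float32)
            print(n,st[i],cv2.minAreaRect(pts),np.median(W[lab==i][:,2]))
E
```

```text
deck/door [  155   152   225   168 11920] ((612.509765625, -9.49664306640625), (329.8424377441406, 416.248779296875), 10.753837585449219) 116.35073912789937
lip [323  85  14  14  99] ((910.6533203125, -146.4537811279297), (27.2796630859375, 28.905439376831055), 0.03382069990038872) 80.7685162310707
lip [343  84  13  15 102] ((912.0113525390625, -189.65072631835938), (28.463748931884766, 26.970151901245117), 0.20603102445602417) 80.8506293955711
lip [283  87  14  14 103] ((905.3590698242188, -58.56085205078125), (24.800800323486328, 29.656953811645508), 9.396807670593262) 80.98317734404048
lip [303  86  14  14 104] ((907.5817260742188, -101.81185150146484), (29.510290145874023, 24.597360610961914), 82.23136901855469) 80.84306387696743
lip [263  88  14  14  99] ((904.2535400390625, -14.509235382080078), (25.88780403137207, 29.29599952697754), 10.163365364074707) 80.78103326063886
lip [264 195  10  29  84] ((648.2694702148438, -12.103143692016602), (61.98360061645508, 5.9671244621276855), 15.089700698852539) 77.80942571170897
lip [278 238  11  30  83] ((553.8382568359375, -43.1614608764
[... 413 characters left out ...]
474609375, 43.66822814941406), (100.95552062988281, 45.506160736083984), 14.398350715637207) 39.12447453050033
sill [255 159  14  14  78] ((752.6492919921875, 6.473415374755859), (25.562055587768555, 28.75680923461914), 26.52078628540039) 45.014272633130126
sill [249 227  23  20 219] ((592.2239990234375, 6.0184783935546875), (35.11962890625, 51.38349151611328), 16.64679718017578) 40.314259404184604
sill [260 272  23  18 103] ((501.7852478027344, -14.709272384643555), (21.588891983032227, 53.39181137084961), 34.58302688598633) 40.90555777744944
sill [265 293  21   7  77] ((466.7334899902344, -24.123432159423828), (11.585498809814453, 43.691307067871094), 14.632219314575195) 38.598250461973464
```

View pics/crop2.png

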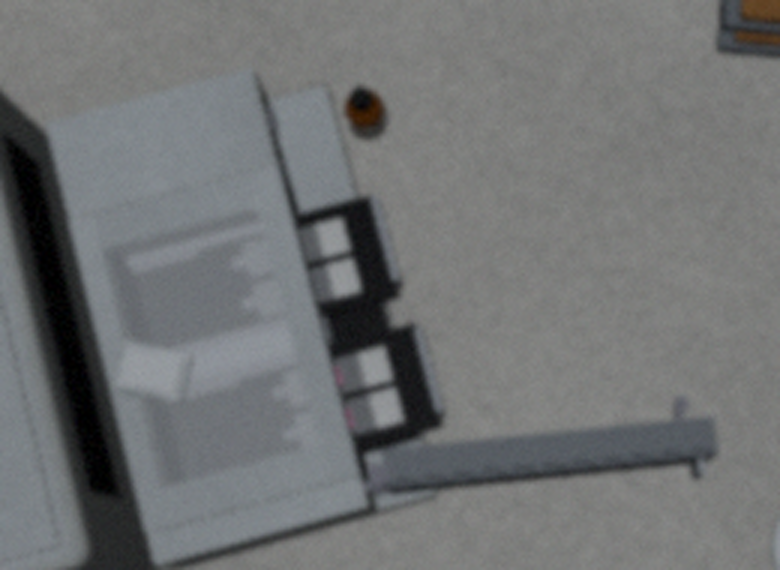

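View pics/z2.png

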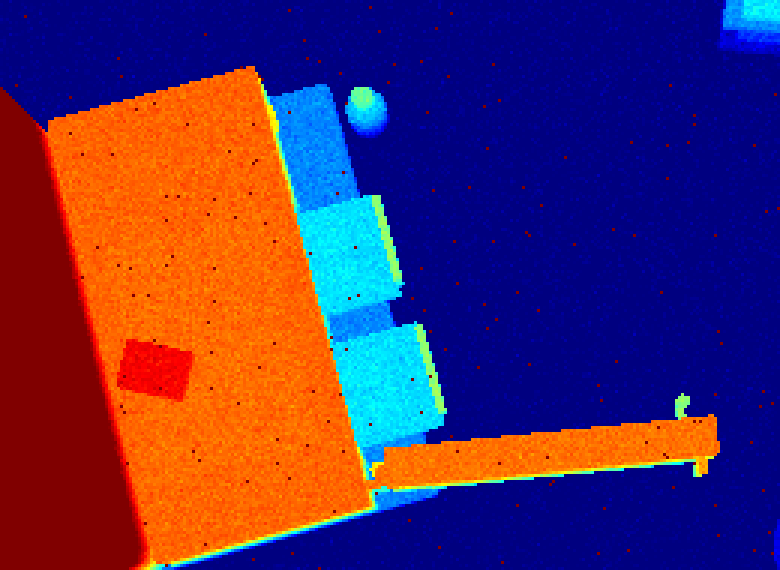

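```bash
python3 - <<'E'
from h import *
W=np.load('W.npy');Z=W[...,2]
m=((Z>108)&(Z<126)).astype(np.uint8);m[:,:140]=0;m[320:]=0;m[:,400:]=0
m=cv2.morphologyEx(m,cv2.MORPH_CLOSE,np.ones((3,3)))
# deck front edge: per row the rightmost pixel u
f=[]
for v in range(156,275):
    us=np.where(m[v])[0]; f.append(W[v,us.max()-1,:2]if Z[v,us.max()-1]>108 else W[v,us.max()-2,:2])
f=np.array(f)
l=cv2.fitLine(f.astype(np.float32),cv2.DIST_HUBER,0,.01,.01).ravel();print('front',l,np.degrees(np.arctan2(l[1],l[0])))
# catch side edge (top)
g=[]
for u in range(162,222):
    vs=np.where(m[:,u])[0]; g.append(W[vs.min()+1,u,:2])
lg=cv2.fitLine(np.array(g).astype(np.float32),cv2.DIST_HUBER,0,.01,.01).ravel();print('catch',lg,np.degrees(np.arctan2(lg[1],lg[0])))
g=[]
for u in range(200,255):
    vs=np.where(m[:,u])[0]; g.append(W[vs.max()-1,u,:2])
lh=cv2.fitLine(np.array(g).astype(np.float32),cv2.DIST_HUBER,0,.01,.01).ravel();print('hinge',lh,np.degrees(np.arctan2(lh[1],lh[0])))
# door top
md=(m>0)&(np.arange(640)[None]>272)&(np.arange(480)[:,None]>265)&(Z>110)
pts=W[md][:,:2].astype(np.float32)
print('door',cv2.minAreaRect(pts),len(pts))
ld=cv2.fitLine(pts[(pts[:,1]>-215)],cv2.DIST_HUBER,0,.01,.01).ravel();print(ld,np.degrees(np.arctan2(ld[1],ld[0])))
a=np.radians(14.75);X=np.array([-np.sin(a),np.cos(a)]);Y=np.array([-np.cos(a),-np.sin(a)])
def isect(l1,l2):
    A=np.array([l1[:2],-l2[:2]]).T;s=np.linalg.solve(A,l2[2:]-l1[2:]);return l1[2:]+s[0]*l1[:2]
c1=isect(l,lg);c2=isect(l,lh);print(c1,c2,np.linalg.norm(c1-c2))
for c,y in((c1,-185),(c2,135)): print('origin',c-y*Y)
O=(c1+185*Y+c2-135*Y)/2
for n,q in(('l',(648.27,-12.1)),('h',(553.84,-43.16))): print(n,(np.array(q)-O)@X,(np.array(q)-O)@Y)
H=O-14*X+112*Y; print('O',O,'H',H)
# slices of door
D=(pts-H);ux=ld[:2]if ld[1]<0 else -ld[:2];n=np.array([-ux[1],ux[0]])
s=D@ux;t=D@n
for i in range(0,240,20):
    k=(s>i)&(s<i+20)
    if k.any():print(i,t[k].min(),t[k].max())
print(s.max())
E
```

```text
front [9.6345979e-01 2.6785296e-01 6.3574011e+02 4.5635017e+01] 15.536545
catch [ 2.6628017e-01 -9.6389568e-01  7.3957825e+02  1.5518073e+02] -74.55696
hinge [ 2.5590166e-01 -9.6670282e-01  4.3772159e+02  6.9474136e+01] -75.17297
door ((455.7198486328125, -135.94509887695312), (99.71176147460938, 218.2877197265625), 5.305425643920898) 1398
[ 9.5868662e-02 -9.9539399e-01  4.9039493e+02 -1.1902714e+02] -84.49868
[760.2761   80.25746] [457.17365    -4.0085297] 314.59793
origin [581.37262435  33.15610113]
origin [587.72484677  30.36273334]
l -58.63762939086294 -50.454696923059
h -64.63201428448205 48.77138759984829
O [584.54873556  31.75941724] H [479.80401768 -10.29464411]
0 -12.164349218894971 12.549408482038144
20 -12.67597873453805 13.810310697973803
40 -12.825674469272558 13.862274472419854
60 -13.290739377259301 14.033551342069059
80 -85.74212411253468 13.649531073946077
100 -13.262800434763294 13.831933927399332
120 -13.272423263265482 13.50043295838047
140 -13.407676358305098 13.4206634345757
160 -13.472174437108904 13.439946560466224
180 -13.431211751196159 13.21853752657664
200 -24.681471320669814 13.530048140778874
220 -20.609182953159987 13.468429416397768
232.06814345654925
```

```bash
python3 -m crank '{"claw":[1,1,1,1,1,1,1,1,1,1,1,1,1,1,1],"delta_pos":[[0.48,0.75,0],[0.48,0.75,0],[0.48,0.75,0],[0.48,0.75,0],[0.48,0.75,0],[0.48,0.75,0],[0.48,0.75,0],[0.48,0.75,0],[0.48,0.75,0],[0.48,0.75,0],[0.48,0.75,0],[0.48,0.75,0],[0.48,0.75,0],[0.48,0.75,0],[0.48,0.75,0]],"turn":[0.11,0.11,0.11,0.11,0.11,0.11,0.11,0.11,0,0,0,0,0,0,0]}'
python3 -m crank '{"claw":[1,1,1,1,1,1,1,1,1,1,1,1,1,1,1],"delta_pos":[[0.48,0.75,0],[0.48,0.75,0],[0.48,0.75,0],[0.48,0.75,0],[0.48,0.75,0],[0.48,0.75,0],[0.48,0.75,0],[0.48,0.75,0],[0.48,0.75,0],[0.48,0.75,0],[0.48,0.75,0],[0.48,0.75,0],[0.48,0.75,0],[0.48,0.75,0],[0,0,0]],"turn":[0,0,0,0,0,0,0,0,0,0,0,0,0,0,0]}'
cat >> h.py <<'E'
a=np.radians(15.2);O=np.array([584.6,31.6]);XS=np.array([-np.sin(a),np.cos(a)]);YS=np.array([-np.cos(a),-np.sin(a)])
def tcp():
    s=r.get_state();q=s['eef_pos'];R=s['tcp_rot']
    print('clk',s['clock'],'tcp',np.round(q,1),'scan',round(float((q[:2]-O)@XS),1),round(float((q[:2]-O)@YS),1),'head',np.degrees(np.arctan2(R[1,0],R[0,0])).round(1),'F',np.round(s['ft_force'],1),'gap',round(s['finger_gap'],2),'qv',np.abs(s['qvel']).max().round(3))
def togo(x,y):
    q=r.get_state()['eef_pos'];t=O+x*XS+y*YS;print('to go rows(25mm)',(t-q[:2])/25)
E
python3 -c "
from h import *
tcp();togo(-92,-50);print(r.tip_extent)
p=r.camera('wrist');save(p,'w1.png')
p=r.camera('side');save(p,'s2.png')"
```

```text
clock: 2.92
eef_pos: [474.2, -325.3, 242.3]
tcp_rot: [[-0.258, 0.966, 0.0], [0.966, 0.258, -0.0], [-0.0, 0.0, -1.0]]
ft_force: [1.1, 0.2, 1.0]
finger_gap: -0.002
clock: 4.8
eef_pos: [642.2, -62.6, 242.0]
tcp_rot: [[-0.26, 0.966, -0.0], [0.966, 0.26, 0.0], [0.0, -0.0, -1.0]]
ft_force: [-0.4, 0.2, -0.1]
finger_gap: 0.002
clk 4.8 tcp [642.2 -62.6 242. ] scan -106.0 -30.9 head 105.1 F [-0.4  0.2 -0.1] gap 0.0 qv 0.027
to go rows(25mm) [0.58893413 0.74213578]
11.0
```

View pics/w1.png

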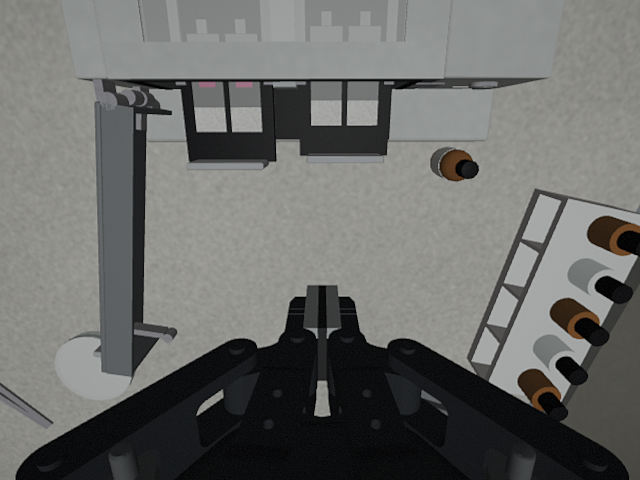

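View pics/s2.png

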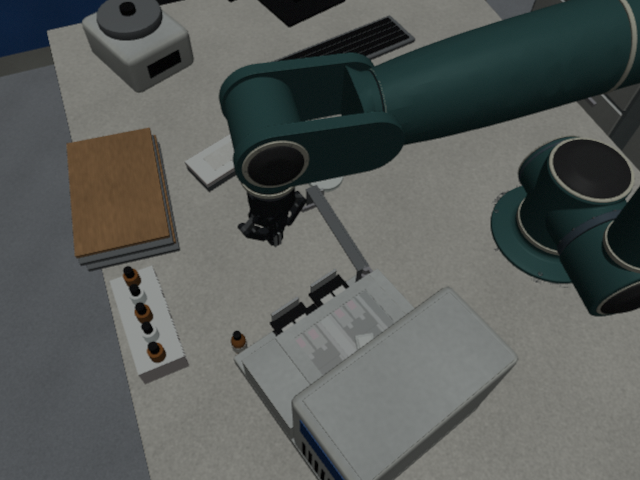

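```bash
python3 -m crank '{"claw":[1,1,1,1,1,1,1,1,1,1,1],"delta_pos":[[0.3,0.37,0],[0.29,0.37,0],[0,0,-0.8],[0,0,-0.8],[0,0,-0.8],[0,0,-0.8],[0,0,-0.8],[0,0,-0.8],[0,0,-0.8],[0,0,-0.8],[0,0,-0.4]],"turn":[0,0,0,0,0,0,0,0,0,0,0]}'
python3 -c "
from h import *
tcp();togo(-72,-50);togo(-25,-50);togo(-21,-50)
p=r.camera('wrist');save(p,'w2.png')"
```

```text
clock: 6.28
eef_pos: [655.8, -45.6, 70.6]
tcp_rot: [[-0.258, 0.966, -0.001], [0.966, 0.258, 0.0], [0.0, -0.001, -1.0]]
ft_force: [-0.1, -0.5, -0.2]
finger_gap: -0.0
clk 6.275 tcp [655.8 -45.6  70.6] scan -93.1 -48.5 head 105.0 F [-0.1 -0.5 -0.2] gap -0.0 qv 0.117
to go rows(25mm) [-0.16409595  0.83153399]
to go rows(25mm) [-0.6570116  2.645765 ]
to go rows(25mm) [-0.69896187  2.80016764]
```

View pics/w2.png

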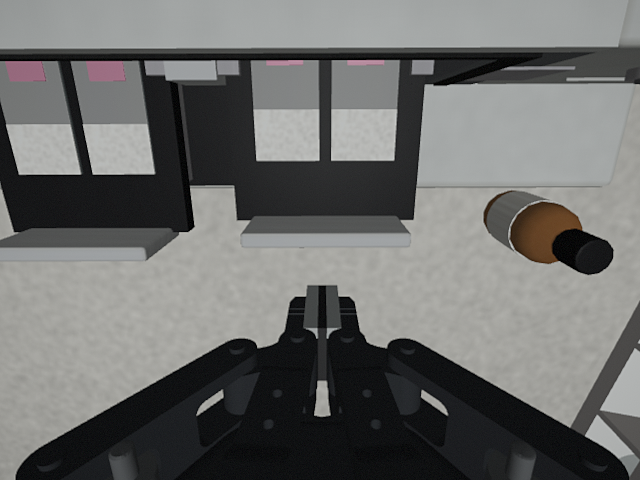

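```bash
python3 -m crank '{"claw":[1,1,1,1,1,1,1,1,1,1],"delta_pos":[[-0.05,0.19,0],[-0.05,0.19,0],[-0.05,0.19,0],[-0.05,0.19,0],[-0.05,0.19,0],[-0.05,0.19,0],[-0.05,0.19,0],[-0.05,0.19,0],[-0.05,0.19,0],[-0.05,0.19,0]],"turn":[0,0,0,0,0,0,0,0,0,0]}'
python3 -c "
from h import *
tcp();togo(-21,-49)
p=r.camera('wrist');save(p,'w3.png')"
```

```text
clock: 7.58
eef_pos: [643.6, 2.2, 72.3]
tcp_rot: [[-0.258, 0.966, 0.0], [0.966, 0.258, -0.0], [-0.0, 0.0, -1.0]]
ft_force: [-0.1, -1.9, -0.1]
finger_gap: -0.001
clk 7.575 tcp [643.6   2.2  72.3] scan -43.9 -49.3 head 105.0 F [-0.1 -1.9 -0.1] gap -0.0 qv 0.059
to go rows(25mm) [-0.2499218   0.87927614]
```

View pics/w3.png

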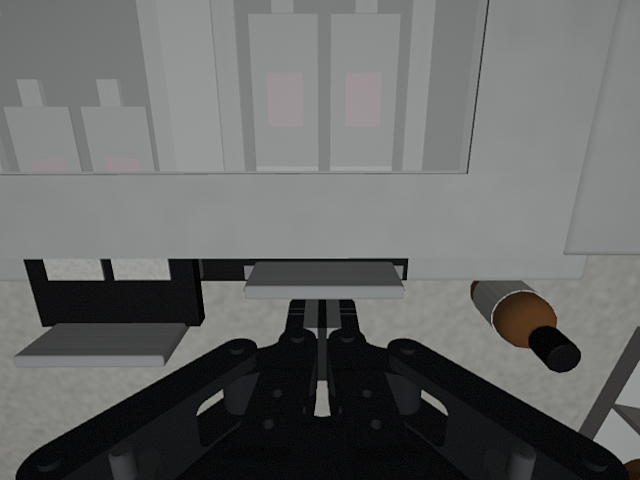

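```bash
python3 -m crank '{"claw":[1,1,1,1],"delta_pos":[[-0.04,0.12,0],[-0.04,0.12,0],[-0.04,0.12,0],[-0.03,0.1,0]],"turn":[0,0,0,0]}'
python3 -m crank '{"claw":[1,1,1],"delta_pos":[[-0.03,0.1,0],[-0.03,0.1,0],[-0.03,0.1,0]],"turn":[0,0,0]}'
python3 -m crank '{"claw":[1],"delta_pos":[[-0.03,0.08,0]],"turn":[0]}'
python3 -c "
from h import *
tcp();togo(-21,-50)"
```

```text
clock: 8.12
eef_pos: [640.1, 12.9, 72.4]
tcp_rot: [[-0.258, 0.966, 0.0], [0.966, 0.258, -0.001], [-0.001, 0.0, -1.0]]
ft_force: [2.1, -6.6, 0.1]
finger_gap: -0.002
clock: 8.5
eef_pos: [637.6, 21.2, 72.2]
tcp_rot: [[-0.258, 0.966, -0.0], [0.966, 0.258, 0.0], [0.0, -0.0, -1.0]]
ft_force: [-0.3, 0.7, -0.2]
finger_gap: 0.002
clock: 8.62
eef_pos: [636.9, 23.2, 72.3]
tcp_rot: [[-0.258, 0.966, -0.0], [0.966, 0.258, 0.0], [0.0, -0.0, -1.0]]
ft_force: [0.3, -0.0, -0.1]
finger_gap: -0.006
clk 8.625 tcp [636.9  23.2  72.3] scan -21.8 -48.2 head 105.0 F [ 0.3 -0.  -0.1] gap -0.01 qv 0.024
to go rows(25mm) [0.05968399 0.04855968]
```

```bash
python3 -m crank '{"claw":[1],"delta_pos":[[-0.02,0.06,0]],"turn":[0]}'
python3 -m crank '{"claw":[1],"delta_pos":[[-0.02,0.06,0]],"turn":[0]}'
python3 -c "
from h import *
tcp()
p=r.camera('wrist');save(p,'w4.png')"
```

```text
clock: 8.75
eef_pos: [636.4, 24.5, 72.3]
tcp_rot: [[-0.259, 0.966, -0.0], [0.966, 0.259, -0.0], [-0.0, -0.0, -1.0]]
ft_force: [0.8, -9.6, 0.5]
finger_gap: 0.002
clock: 8.88
eef_pos: [636.1, 24.6, 72.5]
tcp_rot: [[-0.258, 0.966, 0.0], [0.966, 0.258, -0.003], [-0.003, -0.0, -1.0]]
ft_force: [1.2, -18.4, 2.1]
finger_gap: -0.004
clk 8.875 tcp [636.1  24.6  72.5] scan -20.3 -47.9 head 105.0 F [  1.2 -18.4   2.1] gap -0.0 qv 0.021
```

View pics/w4.png

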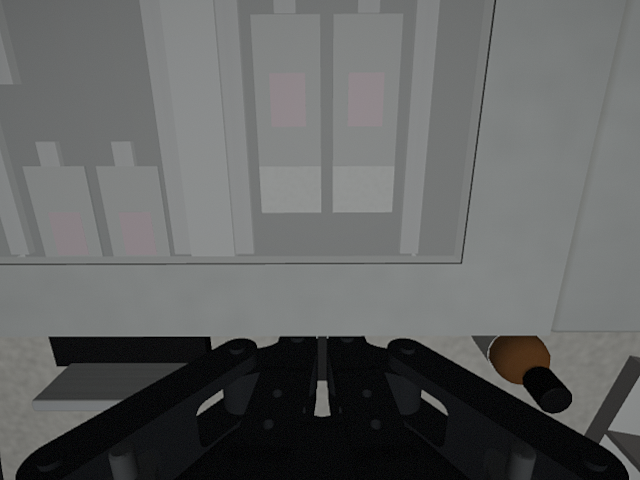

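```bash
python3 -m crank '{"claw":[1,1,1,1,1,1,1,1,1,1,1],"delta_pos":[[0.05,-0.2,0],[0.2,-0.73,0],[0.2,-0.73,0],[0.2,-0.73,0],[0.15,-0.57,0],[-0.76,-0.2,0],[-0.76,-0.2,0],[-0.76,-0.2,0],[-0.76,-0.2,0],[-0.76,-0.2,0],[0,0,0]],"turn":[0,0,0,0,0,0,0,0,0,0,0]}'
python3 -c "
from h import *
tcp();togo(-78,50);togo(-21,50)
p=r.camera('wrist');save(p,'w5.png')"
```

```text
clock: 10.3
eef_pos: [560.5, -73.8, 72.5]
tcp_rot: [[-0.258, 0.966, 0.0], [0.966, 0.258, -0.0], [-0.0, 0.0, -1.0]]
ft_force: [-0.2, 0.1, 0.1]
finger_gap: -0.002
clk 10.3 tcp [560.5 -73.8  72.5] scan -95.4 50.9 head 104.9 F [-0.2  0.1  0.1] gap -0.0 qv 0.032
to go rows(25mm) [-0.14906979  0.67984018]
to go rows(25mm) [-0.74686112  2.88007778]
```

View pics/w5.png

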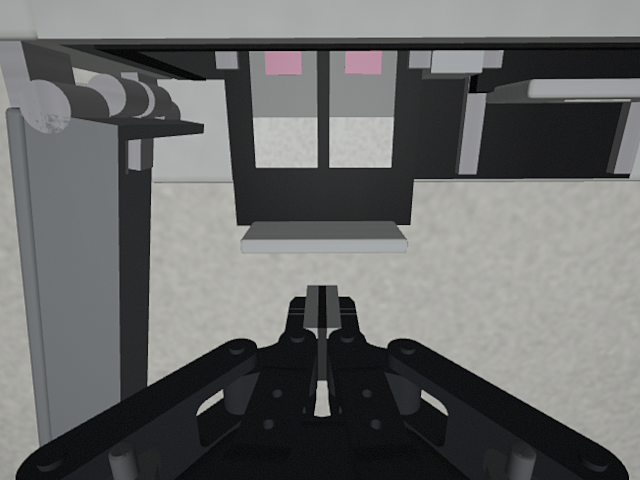

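```bash
python3 -c "
from h import *
p=r.camera('wrist')
for u,v in [(200,128),(150,125),(140,150),(100,85),(45,110),(75,90),(130,300),(30,470),(60,440),(120,470),(180,375),(240,345),(570,430),(325,250),(245,235),(403,245)]:
    q=px(p,u,v);print(u,v,np.round(p['depth'][v,u]),'scan',np.round([(q[:2]-O)@XS,(q[:2]-O)@YS,q[2]]))
tcp()
"
```

```text
200 128 147.0 scan [-19. 102.  51.]
150 125 103.0 scan [-17. 102.  97.]
140 150 124.0 scan [-26. 116.  77.]
100 85 99.0 scan [ -6. 114.  97.]
45 110 83.0 scan [-14. 117. 116.]
75 90 88.0 scan [ -9. 113. 110.]
130 300 155.0 scan [-91. 137.  66.]
30 470 69.0 scan [-82. 109. 153.]
60 440 77.0 scan [-83. 109. 145.]
120 470 73.0 scan [-86.  94. 150.]
180 375 97.0 scan [-83.  91. 125.]
240 345 107.0 scan [-81.  76. 114.]
570 430 79.0 scan [-83.  -5. 143.]
325 250 134.0 scan [-63.  50.  79.]
245 235 136.0 scan [-58.  81.  75.]
403 245 133.0 scan [-61.  21.  79.]
clk 10.4 tcp [561.5 -73.4  72.6] scan -95.3 49.8 head 105.0 F [0.9 0.5 0.2] gap 0.0 qv 0.012
```

```bash
python3 -m crank '{"claw":[1,1,1,1,1,1,1,1,1,1],"delta_pos":[[-0.05,0.2,0],[-0.05,0.2,0],[-0.05,0.2,0],[-0.05,0.2,0],[-0.05,0.2,0],[-0.05,0.2,0],[-0.05,0.2,0],[-0.05,0.2,0],[-0.05,0.2,0],[-0.05,0.2,0]],"turn":[0,0,0,0,0,0,0,0,0,0]}'
python3 -m crank '{"claw":[1,1,1,1],"delta_pos":[[-0.04,0.12,0],[-0.04,0.12,0],[-0.04,0.12,0],[-0.03,0.1,0]],"turn":[0,0,0,0]}'
python3 -m crank '{"claw":[1,1,1],"delta_pos":[[-0.03,0.1,0],[-0.03,0.1,0],[-0.03,0.1,0]],"turn":[0,0,0]}'
python3 -c "
from h import *
tcp();togo(-21,50)"
```

```text
clock: 11.65
eef_pos: [548.4, -22.8, 72.3]
tcp_rot: [[-0.258, 0.966, 0.0], [0.966, 0.258, 0.0], [-0.0, 0.0, -1.0]]
ft_force: [0.2, -0.0, 0.1]
finger_gap: 0.0
clock: 12.15
eef_pos: [544.9, -12.1, 72.5]
tcp_rot: [[-0.258, 0.966, 0.001], [0.966, 0.258, -0.001], [-0.001, 0.0, -1.0]]
ft_force: [1.9, -5.8, -0.4]
finger_gap: -0.001
clock: 12.52
eef_pos: [542.4, -3.8, 72.3]
tcp_rot: [[-0.258, 0.966, -0.0], [0.966, 0.258, 0.0], [0.0, -0.0, -1.0]]
ft_force: [-1.2, 0.8, -0.0]
finger_gap: 0.001
clk 12.525 tcp [542.4  -3.8  72.3] scan -23.1 50.0 head 105.0 F [-1.2  0.8 -0. ] gap 0.0 qv 0.038
to go rows(25mm) [-0.02073893  0.08178757]
```

```bash
python3 -m crank '{"claw":[1,1],"delta_pos":[[-0.02,0.08,0],[-0.02,0.06,0]],"turn":[0,0]}'
python3 -m crank '{"claw":[1],"delta_pos":[[-0.01,0.04,0]],"turn":[0]}'
python3 -c "
from h import *
tcp()"
```

```text
clock: 12.78
eef_pos: [541.5, -1.1, 72.4]
tcp_rot: [[-0.258, 0.966, 0.0], [0.966, 0.258, -0.002], [-0.002, -0.0, -1.0]]
ft_force: [-0.6, -13.6, 0.7]
finger_gap: -0.0
clock: 12.9
eef_pos: [541.5, -1.0, 72.6]
tcp_rot: [[-0.258, 0.966, 0.001], [0.966, 0.258, -0.003], [-0.003, -0.0, -1.0]]
ft_force: [1.0, -19.8, 1.9]
finger_gap: -0.001
clk 12.9 tcp [541.5  -1.   72.6] scan -20.2 50.2 head 105.0 F [  1.  -19.8   1.9] gap -0.0 qv 0.014
```

```bash
python3 -m crank '{"claw":[1,1,1,1,1,1,1,1,1,1,1,1,1,1,1,1,1,1,1],"delta_pos":[[0.05,-0.2,0],[0.19,-0.7,0],[0.18,-0.66,0],[0,0,0.6],[0,0,1],[0,0,1],[0,0,1],[-0.4,-0.54,0],[-0.4,-0.54,0],[-0.4,-0.54,0],[-0.4,-0.54,0],[-0.4,-0.54,0],[-0.4,-0.54,0],[-0.4,-0.54,0],[-0.4,-0.54,0],[-0.4,-0.54,0],[-0.4,-0.54,0],[0,0,0],[0,0,0]],"turn":[0,0,0,0,0,0,0,-0.11,-0.11,-0.11,-0.11,-0.11,-0.11,-0.11,-0.11,-0.11,-0.11,0,0]}'
python3 -c "
from h import *
tcp()
p=r.camera('wrist');save(p,'w6.png')
p=r.camera('top');save(p,'t6.png')
q=px(p,325,282);print(q)
"
```

```text
clock: 15.28
eef_pos: [452.0, -173.4, 162.8]
tcp_rot: [[0.994, 0.107, 0.001], [0.107, -0.994, 0.0], [0.001, 0.0, -1.0]]
ft_force: [0.5, 0.4, 0.4]
finger_gap: 0.001
clk 15.275 tcp [ 452.  -173.4  162.8] scan -163.0 181.7 head 6.2 F [0.5 0.4 0.4] gap 0.0 qv 0.008
[ 459.30030838 -121.53986386  495.5563316 ]
```

View pics/w6.png

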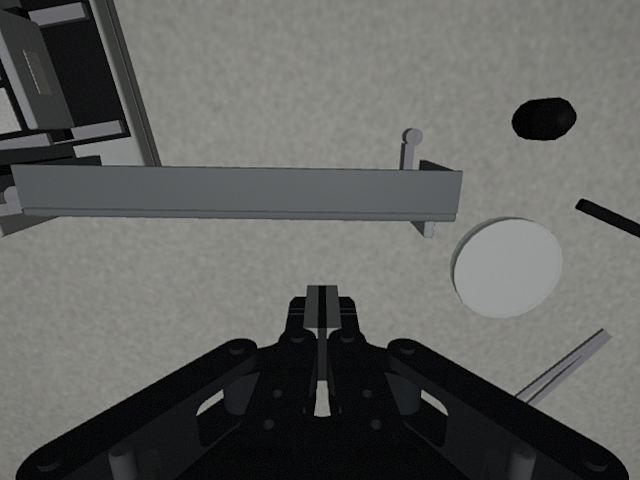

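View pics/t6.png

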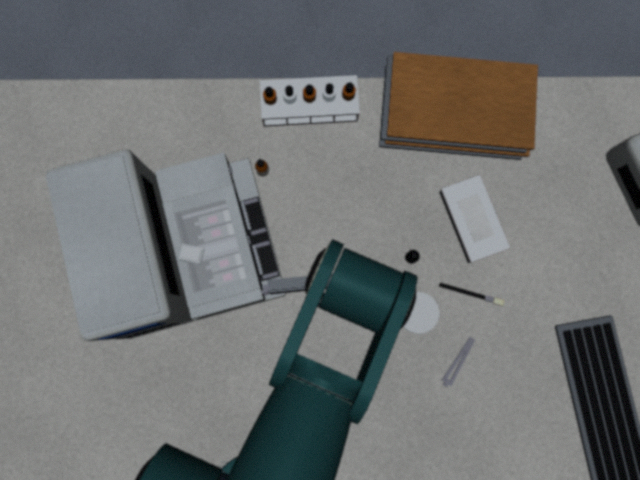

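```bash
python3 -m crank '{"claw":[1,1,1,1,1,1,1,1],"delta_pos":[[0,0,-0.7],[0,0,-0.7],[0,0,-0.7],[0,0,-0.7],[0.15,0,-0.12],[0.15,0,0],[0.15,0.02,0],[0,0,0]],"turn":[0,0,0,0,0,0,0,0]}'
cat >> h.py <<'E'
H=O-14*XS+112*YS
def door(th,off=25.5,rad=160):
    h=a-th;e=np.array([np.cos(h),np.sin(h)]);n=np.array([-np.sin(h),np.cos(h)])
    return H+rad*e-off*n
def doorstate(off=25.5):
    q=r.get_state()['eef_pos'][:2]-H;rr=np.linalg.norm(q);hd=np.arctan2(q[1],q[0]);h=hd+np.arcsin(off/rr)
    print('contact theta',a-h,'rad',np.sqrt(rr*rr-off*off));return a-h
def rows(ths,off=25.5):
    s=r.get_state();q=s['eef_pos'][:2].copy();hd=np.arctan2(s['tcp_rot'][1,0],s['tcp_rot'][0,0])
    for t in ths:
        d=np.round((door(t,off)-q)/25,2);q=q+d*25
        tu=np.round((a-t+np.pi/2-hd)/(np.pi/2),3);tu=float(np.clip(tu,-.11,.11));hd+=tu*np.pi/2
        print(round(t,3),list(d),tu)
E
python3 -c "
from h import *
tcp();doorstate()
rows(np.arange(1.72,0.95,-.06))
p=r.camera('wrist');save(p,'w7.png')"
```

```text
clock: 16.38
eef_pos: [463.4, -173.1, 89.8]
tcp_rot: [[0.995, 0.104, 0.001], [0.104, -0.995, -0.0], [0.001, 0.0, -1.0]]
ft_force: [0.1, -0.4, 0.5]
finger_gap: -0.002
clk 16.375 tcp [ 463.4 -173.1   89.8] scan -165.8 170.6 head 6.0 F [ 0.1 -0.4  0.5] gap -0.0 qv 0.011
contact theta 1.7817862809117593 rad 160.7263282988262
1.72 [np.float64(0.4), np.float64(-0.0)] 0.007
1.66 [np.float64(0.39), np.float64(-0.0)] 0.039
1.6 [np.float64(0.38), np.float64(0.01)] 0.038
1.54 [np.float64(0.39), np.float64(0.05)] 0.038
1.48 [np.float64(0.38), np.float64(0.06)] 0.038
1.42 [np.float64(0.38), np.float64(0.09)] 0.038
1.36 [np.float64(0.38), np.float64(0.11)] 0.039
1.3 [np.float64(0.36), np.float64(0.13)] 0.038
1.24 [np.float64(0.36), np.float64(0.16)] 0.038
1.18 [np.float64(0.35), np.float64(0.17)] 0.038
1.12 [np.float64(0.33), np.float64(0.2)] 0.038
1.06 [np.float64(0.32), np.float64(0.21)] 0.039
1.0 [np.float64(0.31), np.float64(0.24)] 0.038
```

View pics/w7.png

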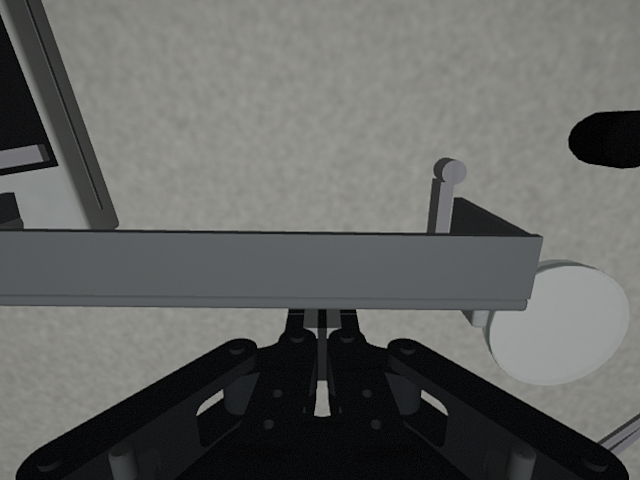

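Finger sits just behind the door's outer face (door front edge v≈305, fingers u≈322). Push gently, first contact slow.

```bash
python3 -m crank '{"claw":[1,1,1,1,1,1,1],"delta_pos":[[0.2,0,0],[0.2,0,0],[0.2,0,0],[0.3,0,0],[0.39,0.02,0],[0.38,0.04,0],[0.39,0.06,0]],"turn":[0,0.01,0.02,0.03,0.04,0.04,0.04]}'
python3 -c "
from h import *
tcp();t=doorstate()
rows(np.arange(t-.06,t-1.1,-.06))
p=r.camera('wrist');save(p,'w8.png')"
```

```text
clock: 17.3
eef_pos: [515.0, -170.1, 89.2]
tcp_rot: [[0.925, 0.381, -0.0], [0.381, -0.925, 0.0], [-0.0, -0.0, -1.0]]
ft_force: [-1.5, 0.2, -0.3]
finger_gap: -0.001
clk 17.3 tcp [ 515.  -170.1   89.2] scan -176.4 120.1 head 22.4 F [-1.5  0.2 -0.3] gap -0.0 qv 0.425
contact theta 1.4628661124553142 rad 160.54190479549652
1.403 [np.float64(0.37), np.float64(0.11)] 0.027
1.343 [np.float64(0.37), np.float64(0.12)] 0.038
1.283 [np.float64(0.36), np.float64(0.14)] 0.039
1.223 [np.float64(0.36), np.float64(0.16)] 0.038
1.163 [np.float64(0.34), np.float64(0.18)] 0.038
1.103 [np.float64(0.33), np.float64(0.2)] 0.038
1.043 [np.float64(0.32), np.float64(0.22)] 0.038
0.983 [np.float64(0.31), np.float64(0.24)] 0.039
0.923 [np.float64(0.29), np.float64(0.26)] 0.038
0.863 [np.float64(0.28), np.float64(0.28)] 0.038
0.803 [np.float64(0.25), np.float64(0.29)] 0.038
0.743 [np.float64(0.24), np.float64(0.3)] 0.038
0.683 [np.float64(0.22), np.float64(0.32)] 0.039
0.623 [np.float64(0.21), np.float64(0.34)] 0.038
0.563 [np.float64(0.18), np.float64(0.34)] 0.038
0.503 [np.float64(0.16), np.float64(0.35)] 0.038
0.443 [np.float64(0.14), np.float64(0.37)] 0.038
0.383 [np.float64(0.11), np.float64(0.37)] 0.039
```

View pics/w8.png

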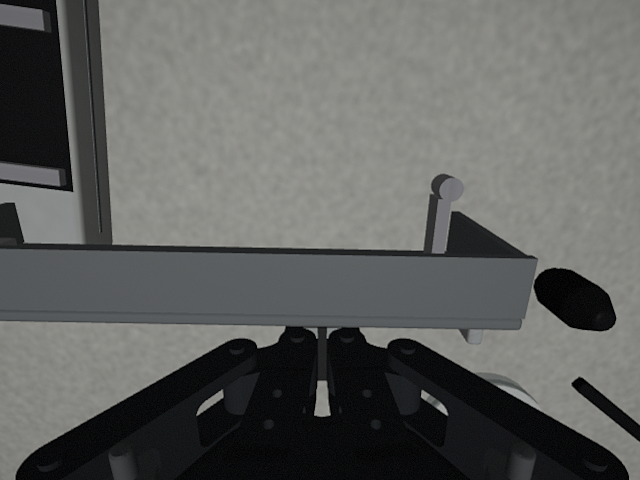

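```bash
python3 -m crank '{"claw":[1,1,1,1,1,1,1,1,1,1],"delta_pos":[[0.37,0.11,0],[0.37,0.12,0],[0.36,0.14,0],[0.36,0.16,0],[0.34,0.18,0],[0.33,0.2,0],[0.32,0.22,0],[0.31,0.24,0],[0.29,0.26,0],[0.28,0.28,0]],"turn":[0.03,0.04,0.04,0.04,0.04,0.04,0.04,0.04,0.04,0.04]}'
python3 -c "
from h import *
tcp();t=doorstate()
rows(np.arange(t-.06,.15,-.06))
p=r.camera('wrist');save(p,'w9.png')"
```

```text
clock: 18.6
eef_pos: [598.2, -122.1, 89.2]
tcp_rot: [[0.538, 0.843, 0.0], [0.843, -0.538, -0.0], [-0.0, 0.0, -1.0]]
ft_force: [0.7, -0.5, 0.0]
finger_gap: -0.003
clk 18.6 tcp [ 598.2 -122.1   89.2] scan -151.9 27.2 head 57.4 F [ 0.7 -0.5  0. ] gap -0.0 qv 0.388
contact theta 0.8610421289566641 rad 159.8530821371231
0.801 [np.float64(0.26), np.float64(0.29)] 0.021
0.741 [np.float64(0.24), np.float64(0.3)] 0.038
0.681 [np.float64(0.22), np.float64(0.32)] 0.038
0.621 [np.float64(0.2), np.float64(0.34)] 0.038
0.561 [np.float64(0.18), np.float64(0.34)] 0.038
0.501 [np.float64(0.16), np.float64(0.36)] 0.039
0.441 [np.float64(0.14), np.float64(0.36)] 0.038
0.381 [np.float64(0.12), np.float64(0.37)] 0.038
0.321 [np.float64(0.09), np.float64(0.38)] 0.038
0.261 [np.float64(0.07), np.float64(0.38)] 0.038
0.201 [np.float64(0.05), np.float64(0.39)] 0.039
```

View pics/w9.png

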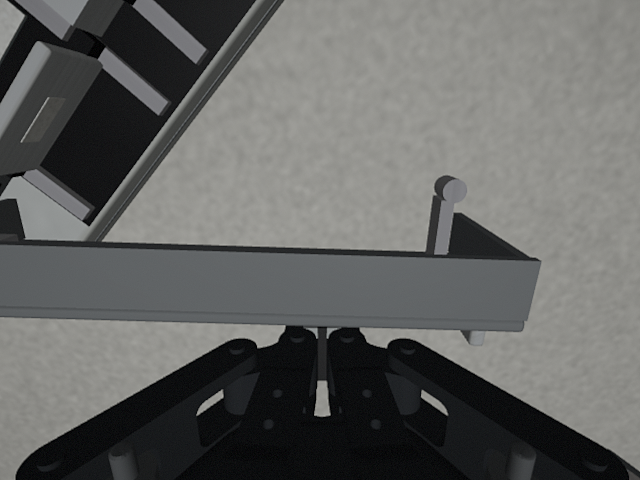

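```bash
python3 -m crank '{"claw":[1,1,1,1,1,1,1,1,1,1],"delta_pos":[[0.26,0.29,0],[0.24,0.3,0],[0.22,0.32,0],[0.2,0.34,0],[0.18,0.34,0],[0.16,0.36,0],[0.14,0.36,0],[0.12,0.37,0],[0.08,0.3,0],[0.05,0.2,0]],"turn":[0.02,0.04,0.04,0.04,0.04,0.04,0.04,0.04,0.04,0.03]}'
python3 -c "
from h import *
tcp();t=doorstate()
rows(np.arange(t-.02,-0.01,-.02))
p=r.camera('wrist');save(p,'w10.png')
p=r.camera('side');save(p,'s10.png')"
```

```text
clock: 19.9
eef_pos: [639.2, -42.4, 89.3]
tcp_rot: [[-0.012, 1.0, -0.0], [1.0, 0.012, 0.0], [0.0, -0.0, -1.0]]
ft_force: [0.2, -1.4, -0.4]
finger_gap: -0.005
clk 19.9 tcp [639.2 -42.4  89.3] scan -85.7 -33.3 head 90.7 F [ 0.2 -1.4 -0.4] gap -0.0 qv 0.305
contact theta 0.3003422958785297 rad 159.98994963304105
0.28 [np.float64(0.02), np.float64(0.13)] -0.017
0.26 [np.float64(0.03), np.float64(0.13)] 0.012
0.24 [np.float64(0.01), np.float64(0.12)] 0.013
0.22 [np.float64(0.02), np.float64(0.13)] 0.013
0.2 [np.float64(0.01), np.float64(0.13)] 0.013
0.18 [np.float64(0.01), np.float64(0.13)] 0.012
0.16 [np.float64(0.01), np.float64(0.13)] 0.013
0.14 [np.float64(0.01), np.float64(0.13)] 0.013
0.12 [np.float64(0.0), np.float64(0.13)] 0.013
0.1 [np.float64(0.0), np.float64(0.13)] 0.012
0.08 [np.float64(-0.0), np.float64(0.13)] 0.013
0.06 [np.float64(-0.01), np.float64(0.13)] 0.013
0.04 [np.float64(-0.0), np.float64(0.13)] 0.013
0.02 [np.float64(-0.01), np.float64(0.13)] 0.012
0.0 [np.float64(-0.02), np.float64(0.13)] 0.013
```

View pics/w10.png

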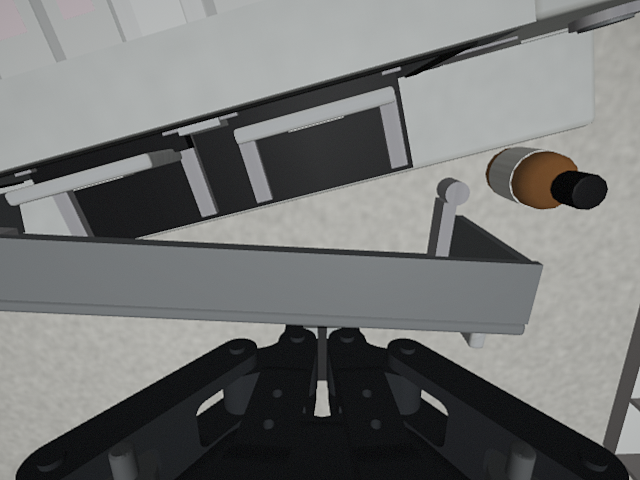

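View pics/s10.png

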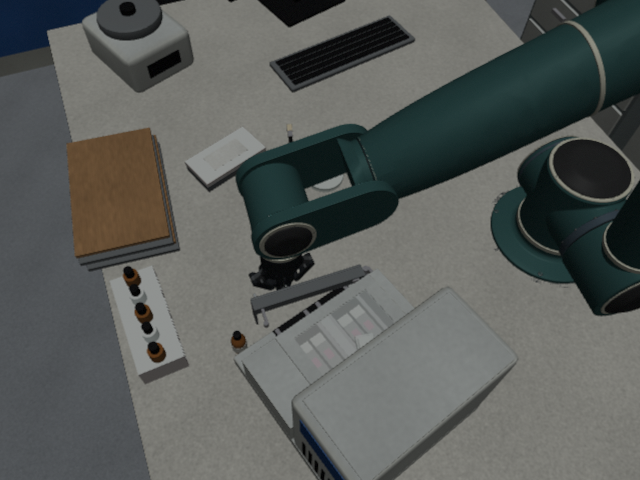

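```bash
python3 -c "
from h import *
p=r.camera('wrist')
for u,v in [(250,131),(315,114),(380,97),(100,175),(50,188),(150,162)]:
    q=px(p,u,v);print(u,v,'scan',np.round([(q[:2]-O)@XS,(q[:2]-O)@YS,q[2]],1))
"
python3 -m crank '{"claw":[1,1,1,1,1,1,1,1,1],"delta_pos":[[0.02,0.13,0],[0.02,0.13,0],[0.02,0.13,0],[0.01,0.13,0],[0.01,0.13,0],[0.01,0.13,0],[0.01,0.13,0],[0.01,0.12,0],[0,0.1,0]],"turn":[0,0.01,0.01,0.01,0.02,0.02,0.02,0.01,0.01]}'
python3 -c "
from h import *
tcp();t=doorstate()"
```

```text
250 131 scan [ -5.6 -24.   80.7]
315 114 scan [ -6.  -49.8  79.9]
380 97 scan [ -6.3 -75.1  79.7]
100 175 scan [-6.6 39.9 80. ]
50 188 scan [-6.3 61.8 80.1]
150 162 scan [-6.8 18.9 78.8]
clock: 21.18
eef_pos: [641.7, -14.4, 89.3]
tcp_rot: [[-0.183, 0.983, -0.0], [0.983, 0.183, 0.0], [0.0, -0.0, -1.0]]
ft_force: [0.3, -0.3, -0.1]
finger_gap: 0.001
clk 21.175 tcp [641.7 -14.4  89.3] scan -59.4 -43.1 head 100.5 F [ 0.3 -0.3 -0.1] gap 0.0 qv 0.094
contact theta 0.1262057119282871 rad 159.55243894851128
```

```bash
python3 -m crank '{"claw":[1,1,1,1],"delta_pos":[[0,0.08,0],[0,0.08,0],[0,0.08,0],[0,0.08,0]],"turn":[0.01,0.01,0.01,0.01]}'
python3 -m crank '{"claw":[1,1],"delta_pos":[[-0.01,0.08,0],[-0.01,0.08,0]],"turn":[0.01,0]}'
python3 -m crank '{"claw":[1,1],"delta_pos":[[-0.01,0.08,0],[-0.01,0.08,0]],"turn":[0,0]}'
python3 -c "
from h import *
tcp();t=doorstate()"
```

```text
clock: 21.68
eef_pos: [641.7, -6.5, 89.3]
tcp_rot: [[-0.244, 0.97, -0.0], [0.97, 0.244, 0.0], [0.0, -0.0, -1.0]]
ft_force: [0.2, -0.5, 0.9]
finger_gap: -0.002
clock: 21.92
eef_pos: [641.4, -3.1, 89.4]
tcp_rot: [[-0.259, 0.966, 0.001], [0.966, 0.259, -0.001], [-0.001, 0.0, -1.0]]
ft_force: [2.2, -5.8, -2.1]
finger_gap: 0.003
clock: 22.18
eef_pos: [640.7, 1.4, 89.3]
tcp_rot: [[-0.259, 0.966, 0.0], [0.966, 0.259, 0.0], [0.0, 0.0, -1.0]]
ft_force: [0.0, 0.5, 0.7]
finger_gap: 0.003
clk 22.175 tcp [640.7   1.4  89.3] scan -43.8 -46.3 head 105.0 F [0.  0.5 0.7] gap 0.0 qv 0.028
contact theta 0.02727334005298787 rad 159.0168191111498
```

Past the ball; the door has drawn in. Follow until it firmly seats.

```bash
python3 -m crank '{"claw":[1,1],"delta_pos":[[-0.02,0.06,0],[-0.02,0.06,0]],"turn":[0,0]}'
python3 -m crank '{"claw":[1],"delta_pos":[[-0.01,0.05,0]],"turn":[0]}'
python3 -c "
from h import *
tcp();t=doorstate()"
```

```text
clock: 22.42
eef_pos: [639.6, 4.6, 89.3]
tcp_rot: [[-0.259, 0.966, -0.0], [0.966, 0.259, 0.0], [0.0, -0.0, -1.0]]
ft_force: [-0.4, -0.2, -0.0]
finger_gap: -0.003
clock: 22.55
eef_pos: [639.4, 5.8, 89.3]
tcp_rot: [[-0.258, 0.966, -0.0], [0.966, 0.258, 0.0], [0.0, -0.0, -1.0]]
ft_force: [0.3, -0.7, 0.6]
finger_gap: -0.001
clk 22.55 tcp [639.4   5.8  89.3] scan -39.2 -46.1 head 105.0 F [ 0.3 -0.7  0.6] gap -0.0 qv 0.016
contact theta -0.0015914965648547441 rad 158.09428013005672
```

```bash
python3 -m crank '{"claw":[1],"delta_pos":[[-0.01,0.04,0]],"turn":[0]}'
python3 -c "
from h import *
tcp();t=doorstate()"
```

```text
clock: 22.68
eef_pos: [639.2, 6.7, 89.3]
tcp_rot: [[-0.258, 0.966, 0.0], [0.966, 0.258, -0.0], [-0.0, 0.0, -1.0]]
ft_force: [1.7, -5.3, 0.1]
finger_gap: 0.004
clk 22.675 tcp [639.2   6.7  89.3] scan -38.4 -46.2 head 105.0 F [ 1.7 -5.3  0.1] gap 0.0 qv 0.012
contact theta -0.007093332886004888 rad 158.00234152254404
```

Seated against the stop. Back off straight, lift, and look.

```bash
python3 -m crank '{"claw":[1,1,1,1,1,1,1,1,1,1,1,1],"delta_pos":[[0.03,-0.1,0],[0.1,-0.4,0],[0.2,-0.7,0],[0.2,-0.7,0],[0.1,-0.4,0.5],[0,0,0.9],[0,0,0.9],[0,0,0.9],[0,0,0.9],[0,0,0.9],[0,0,0.5],[0,0,0]],"turn":[0,0,0,0,0,0,0,0,0,0,0,0]}'
python3 -c "
from h import *
tcp()
p=r.camera('wrist');save(p,'w11.png')
for u,v in [(200,150),(250,150)]:pass
K=p['camera_matrix'];d=p['depth'];v,u=np.mgrid[:480,:640]
P=np.stack([(u-K[0][2])/K[0][0]*d,(v-K[1][2])/K[1][1]*d,d],-1).reshape(-1,3)
W=(P-p['t'])@np.array(p['R']);S=np.c_[(W[:,:2]-O)@XS,(W[:,:2]-O)@YS,W[:,2]]
m=(S[:,2]>111)&(S[:,2]<121)&(S[:,0]<-5)&(S[:,0]>-60)
for y in range(-115,110,25):
    k=m&(abs(S[:,1]-y)<8)
    if k.any():print(y,np.percentile(S[k,0],[2,50,98]).round(1))
p=r.camera('top');save(p,'t11.png')
p=r.camera('side');save(p,'s11.png')
for l in ['oil_bottle','cover_box','objective','petri_dish','slide_box']:
    print(l,[(np.round(w(p,q['xyz'])),round(q['score'],2)) for q in r.look_for(l,p)[:2]])
"
```

```text
clock: 24.18
eef_pos: [655.2, -50.9, 227.7]
tcp_rot: [[-0.258, 0.966, 0.001], [0.966, 0.258, -0.0], [-0.0, 0.001, -1.0]]
ft_force: [0.0, 0.1, -0.2]
finger_gap: 0.001
clk 24.175 tcp [655.2 -50.9 227.7] scan -98.1 -46.5 head 105.0 F [ 0.   0.1 -0.2] gap 0.0 qv 0.03
-115 [-26.7 -15.9  -5.5]
-90 [-26.5 -15.8  -5.4]
-65 [-26.4 -15.7  -5.3]
-40 [-26.3 -15.6  -5.2]
-15 [-26.2 -15.5  -5.5]
10 [-26.7 -15.9  -5.5]
35 [-26.6 -15.8  -5.4]
60 [-26.5 -15.7  -5.3]
85 [-26.3 -15.6  -5.1]
oil_bottle [(array([752.,  19.,  46.]), 0.8)]
cover_box [(array([550., 132., 131.]), 0.73)]
objective []
petri_dish [(array([587., 233., 285.]), 0.32)]
slide_box [(array([ 680., -446.,   37.]), 0.71)]
```

View pics/w11.png

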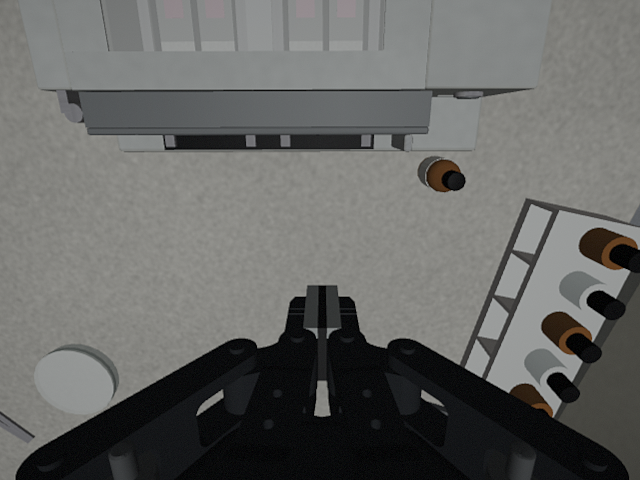

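View pics/s11.png

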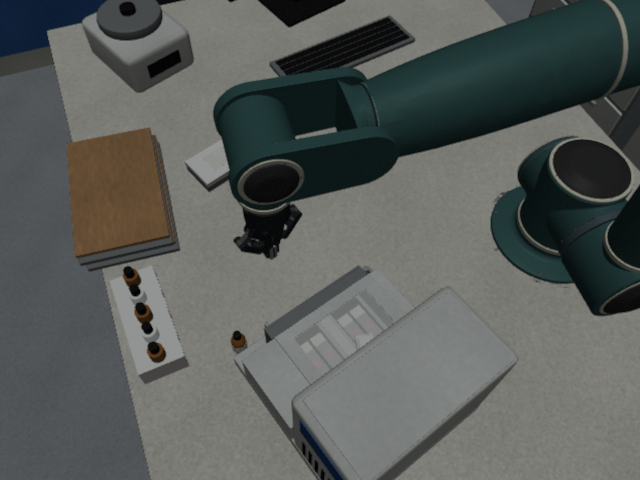

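```bash
python3 -c "
from h import *
tcp();print(r.job_done())"
```

```text
clk 24.575 tcp [654.9 -50.9 226.3] scan -98.0 -46.2 head 105.0 F [-0.  -0.6  0.1] gap 0.0 qv 0.004
the job is handed in; nothing more can be done
None
```

Both trays are fully home and the bay door is shut on its catch. I handed the job in at 24.6 s on the clock, well under the 69 s limit. I pushed the catch-side tray first, then the hinge-side tray, then swung the door shut slowly.

- **Trays:** I felt each one pass its spring balls at about 6–7 N and then stop firmly at about 20 N. Depth readings before closing the door put both lips about 6 mm in front of the frame at their middle, so their outer faces were at about −10 mm, which is home.
- **Door:** it passed its spring ball at about 6 N, drew itself in, and stopped against the frame with a 5 N push. Afterwards its outer edge lay parallel to the scanner front to within about 0.5 mm.
- **Arm:** the gripper was clear of everything with no force on it when I handed in. The highest force I read was about 20 N.
- **Other things:** the cover box and oil bottle read the same as in the first pictures, to within the network's error. The petri dish looks undisturbed in the last wrist view.
- **Not confirmed at the end:** the arm blocked the last side view of several things.
    - The network did not find the objective, and its weak petri dish hit landed on the scanner instead.
    - Its slide box reading came out about 40 mm off, with the box half hidden behind the arm.
    - I did not re-measure the forceps or lens brush.
    - The gripper passed well clear of all of these.

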